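# Gauge the ringed spot of a sample plate on the sloped rest

### The arm

A 6-joint arm with a two-finger parallel gripper is mounted at the origin on the work surface. World frame = base frame: x ahead of the robot, y to its left, z up, the work surface at z = 0. Lengths are in m, angles in rad, forces in N, time in s.
With the tool pointing down it reaches from about 0.3 to 0.775 m from the base axis. Payload 14.6 kg.
Tool frame: the origin (TCP) lies at the very end of the fingers, on their centre line; the grasp point (between the pads) lies 19 mm behind it; z points along the fingers, y is the line along which they close (so a half turn about z gives the same grasp; the last joint's range is limited). The gripper opens to 94 mm and grips with 3 to 60 N. Pads are 16 mm wide; open, the fingers measure 119 mm over their backs; the gripper's body (75 mm by 177 mm) begins 78 mm behind the grasp point.
Start: joints at [1.133, 0.3, 1.521, -0, 1.321, -0.067], TCP at [0.199, 0.513, 0.205] pointing down, gripper open.
Joint ranges: [-3.03, 3.03], [-0.79, 2.21], [0.23, 2.52], [-1.04, 4.18], [0, 3.07], [-2.55, 2.55]. Speed limits (rad/s): [2.22, 2.22, 2.57, 3.14, 3.14, 3.14].

### API

Orientations are given as [roll, pitch, yaw] about the fixed x, y, z axes, in that order (R = Rz(yaw) Ry(pitch) Rx(roll)).
In Python, from station import telemetry, cams, hand_in, nets gives the robot as it stands.
- The arm moves only by the tool move_arm, never from a script. Its argument "increments" is a list of rows, each a list of 4 numbers: the shift along the tool's x, y, z in m, then the turn about the tool's z in rad. In form: [[tx, ty, tz, roll], ...]. A call has 1 to 20 rows; each row shifts and turns the commanded pose from where the row before left it, along the tool's axes as they then stand; what a row does not reach is not made up. A row lasts 1/8 s, in which the tool goes at most 62.5 mm and 10.7 degrees, less where a joint would pass 70% of its speed; a pose out of reach is approached as far as the arm can. A call is refused whole if a number of a shift passes 0.0625 or a number of a turn 0.188, either way. A call with a gripper value outside its range is refused whole. "grip" is the opening, from 0 (shut) to 1 (fully open), set as the call begins (left out, the last holds). The fingers move at their own pace and stop on an object; "force" is the grip in N (left out, the last holds). Time passes only in rows, so rows that do not move let the fingers close. It gives the time, the measured TCP pose, the force, the opening and the grip force at its end, in the units of the state.
- telemetry.get_obs(): the state, without advancing time (a new reading comes with each control period).
- cams.camera(name): name is "side" or "top"; returns the picture (420x560x3 uint8, blue, green, red); there is no depth.
- cams.camera_model(name): a dict with "intrinsics" (3x3 intrinsics, pixels), "k1" (the pictures are not rectified: a ray, as slopes to the right and down, at radius r is drawn at 1 + k1 r^2 times it, then the intrinsics apply), "xyz" and "attitude" of the camera in the world. Camera axes: x right, y up, looking along -z (the intrinsics and any distortion apply to the point x, -y, -z); pixel columns grow to the right and rows downward; lengths in m; the calibration is good to about 2 mm. A picture is of the moment at which its call begins. camera_model takes no time and is no camera call.
- hand_in(): hands the job in; it is judged then, once.
Trained networks look in the newest picture that a camera, given by its name, has taken for a name from the list of things; names that differ only in an ending like _2 or _b are one class to them, and where a whole thing is asked for, a point or a joint stands for the part that bears it (a point fixed in the world has none). Each returns a list of dicts, best first, with "conf" (0 to 1); they miss things now and then, are a little off and sometimes report something else, mostly with a low value. They report only what shows in the picture. A call takes as long as a camera call. They do not tell look-alikes from the thing itself.
- nets.search_frame(camera, query): "extent" ([left, top, right, bottom] in pixels, round what is visible of it).
- nets.mark_of(camera, query): "centre" ([column, row] in pixels: a listed point, or the origin of a listed thing).
The state is a dict: "time_s": time; "qpos": joint angles; "joint_vel": joint speeds; "tau": joint torques, N m; "ee_pos": TCP position; "eef_rot": TCP orientation; "force": force on the tool from outside, world axes, zero at the start; "moment": the same for the moment, N m; "grip_width": finger opening in m; "grip_force": force on a finger pad.
Only numpy, scipy, OpenCV 4.12 (cv2) and the standard library are available. Lean on these libraries where they do the work, as an engineer would, in place of code of your own. Each camera call takes 0.05 s, during which the arm holds its last target. There are 200 camera calls.

### The job

Lay the rectangular sample plate flat on the narrow sloped rest, face up, lower edge against the lip and ringed end uppermost, and let go of it. Then take the pen gauge out of its holder and press its spring tip gently onto the ringed spot, the gauge square to the sloping face, until the tip is pushed about half-way in. Finish while still holding the gauge there steadily, and leave everything else on the bench where it is.

Things in the scene. Friction and masses are not known exactly. Their poses are not given: they have to be found in the camera images.
- plate_mid (a point): centre (half-way up) of the loose rectangular aluminium sample plate, 60 mm (its x) by 42 mm (its y) by 16 mm thick (its z), about 0.11 kg, lying flat on the bench at the start with its ringed face up; axes are the plate's: x points along its length to the ringed end, z out of the ringed face
- spot (a point): centre of the ringed spot on the plate's top face, a dark ring 18 mm across with a dot in it, on the plate's middle line 14 mm from its centre towards +x; axes as the plate's
- deck: sloped deck of the fixed rest: 30 mm wide (y), 76 mm long (x), 8 mm thick, at 20 degrees. Origin: on its top surface and middle line, 30 mm up-slope of the lip's inner face; x up the slope, z square out of the deck. The lip at the lower end is 6 mm thick, 30 mm wide, 8 mm high. A plate against the lip has its centre 8 mm out (z) from this origin and overhangs 6 mm on either side
- rest: the fixed rest: foot 110 x 75 x 12 mm on the bench, pillar 22 mm wide (y) by 40 mm, the sloped deck on top with its origin 70 mm above the bench; origin at the centre of the foot's underside, x ahead under the deck's upper end
- holder: fixed plastic block 62 x 62 x 60 mm high with an 18 mm hole, 52 mm deep, in its top; the foot of the gauge's grip rests on its top, 60 mm above the bench, stem and tip loose in the hole (lift 40 mm to clear); origin at the centre of its underside
- probe_mid (a point): centre of the loose pen gauge's square grip, 24 x 24 mm, 75 mm long; x and y square to its flat sides, z along the gauge away from the tip. Below the grip: a steel stem 13 mm thick, 24 mm long, then the spring tip, 8 mm thick, 14 mm more; above it a 4 mm button. About 0.1 kg. It stands upright, tip down, in the holder
- probe_tip (a point): end of the gauge's spring tip (flat, 8 mm across), 75.5 mm from the grip's centre when out; axes as the gauge's
- plunger (a joint): how far the gauge's spring tip is pushed in, m: 0 out, 0.012 fully in; the spring takes about 0.8 N to start and 250 N/m more, so 2.3 N at half-way
- puck: round aluminium puck 44 mm across, 16 mm high, with no ring mark; a bystander; origin at the centre of its underside
- tin: round metal tin with lid, 64 mm across, 45 mm high; bystander; origin at the centre of its underside
- vial: small glass vial 24 mm across, 45 mm high; bystander; origin at the centre of its underside
- amber: amber bottle 52 mm across, 100 mm high; bystander; origin at the centre of its underside
- marker: marker pen 140 mm long, 12 mm thick, lying on the bench; bystander; origin under its middle
- pipette: hand pipette about 260 mm long, 24 mm thick, lying on the bench; bystander; origin under its middle
- pot: open square plastic box 70 x 70 x 50 mm; bystander; origin at the centre of its underside
There are look-alikes about, which are no part of the job. Of the things like the part that bears probe_mid, leave any that is pink; of the rest the smaller one is meant. What is shaped like the part that bears plate_mid but yellow is not meant.

How it is judged:
On the way:
1. the plate lies flat on the sloped deck against the lip, ringed end uppermost, and has been let go (x of plate_mid in the frame of deck between -0.004 and 0.006 m and y of plate_mid in the frame of deck between -0.008 and 0.008 m and z of plate_mid in the frame of deck between 0.005 and 0.011 m and x of spot in the frame of deck above 0.008 m and z of spot in the frame of deck above 0.012 m and angle between the z axis of plate_mid and the z axis of deck, either way round below 0.07 rad and angle between the x axis of plate_mid and the x axis of deck, either way round below 0.15 rad and contact force between each of the arm, the fingers and plate below 0.2 N), for 0.3 s.
At the end, for the whole second after the job is handed in: Plate let go, flat on the deck (4 deg), within 6 mm of the lip, 8 mm of the middle line, 8.5 deg in line, ringed end up; gauge gripped and still, tip within 7.5 mm of the spot, square within 8 deg, pushed in 2.5 to 9.5 mm, pressing 0.5 to 6 N; bystanders not moved or upset (all of step 1 and distance between probe_tip and spot below 0.0075 m and angle between the z axis of probe_mid and the z axis of plate_mid, either way round below 0.14 rad and value of joint plunger between 0.0025 and 0.0095 m and contact force between probe and plate between 0.5 and 6 N and contact force between the fingers and probe above 1 N and linear speed of probe below 0.02 m/s); the arm keeps its last pose, push and grip.
It fails at once if the gauge is pressed on the plate with more than 12 N (contact force between probe and plate above 12 N).
It fails at once if a bystander is moved by more than 25 mm (distance of any of puck, tin, vial, amber, marker, pipette, pot from where it was at the start of the episode above 0.025 m).
It fails at once if a bystander is knocked over (angle between any of tin, vial, amber, pot's own z axis and vertical above 0.5 rad).
It also fails if it takes over 61 s, if anything falls off the work surface, if the arm or the gripper's body presses on something with over 40 N, if the wrist force passes 120 N, or if a joint passes its speed limit or range.

## Working session

There is one attempt and no reset: what is moved stays moved. The work goes in short steps, Python scripts to look and compute and a tool call to move; the robot and the scene stay as the last step left them, time stands still between calls to the robot, and variables do not carry over. Pictures are saved under pics/ and viewed, at most 10 in all, crops included, and the job is handed in when it is done.

Besides the shell and the picture viewer there is one more tool, called after ">>>" by a JSON object that holds its "fn" and its "kwargs", one argument or row to a line. move_arm: Moves the arm, as the interface text tells. Its arguments: {"type":"object","properties":{"increments":{"type":"array"},"grip":{"type":"number"},"force":{"type":"number"}},"required":["increments"]}

```bash
ls; mkdir -p pics; cat > h.py <<'E'
import numpy as np, cv2
from scipy.spatial.transform import Rotation as Ro
from station import telemetry,cams,hand_in,nets
def model(n):
    m=cams.camera_model(n); a=np.array(m["attitude"],float)
    R=a if a.shape==(3,3) else Ro.from_euler('xyz',a).as_matrix()
    return np.array(m["intrinsics"]),m["k1"],np.array(m["xyz"]),R
def ray(n,px):
    K,k,c,R=model(n); u=cv2.undistortPoints(np.array([[px]],float),K,np.array([k,0,0,0.]))[0,0]
    d=R@np.array([u[0],-u[1],-1]); return c,d/np.linalg.norm(d)
def onz(n,px,z):
    c,d=ray(n,px); return c+d*(z-c[2])/d[2]
def proj(n,P):
    K,k,c,R=model(n); p=(np.atleast_2d(P)-c)@R*[1,-1,-1]
    return cv2.projectPoints(p.reshape(-1,1,3),np.zeros(3),np.zeros(3),K,np.array([k,0,0,0.]))[0][:,0]
def tri(a,pa,b,pb):
    c1,d1=ray(a,pa);c2,d2=ray(b,pb)
    s=np.linalg.lstsq(np.c_[d1,-d2],c2-c1,rcond=None)[0]
    p,q=c1+s[0]*d1,c2+s[1]*d2
    return (p+q)/2,np.linalg.norm(p-q)
E
python3 - <<'E'
from h import *
np.set_printoptions(precision=3,suppress=True)
for n in("top","side"):
    cv2.imwrite(f"pics/{n}0.png",cams.camera(n)); print(n,cams.camera_model(n))
    for q in("plate_mid","spot","deck","rest","holder","probe_mid","probe_tip"):
        r=nets.mark_of(n,q)
        print(q,[(np.round(x["centre"],1).tolist(),round(x["conf"],2),onz(n,x["centre"],dict(plate_mid=.008,spot=.016,deck=.07,probe_mid=.0975).get(q,0)).round(3).tolist()) for x in r if x["conf"]>.2])
E
```

```text
pics
top {'intrinsics': array([[455.226,   0.   , 281.785],
       [  0.   , 455.226, 205.507],
       [  0.   ,   0.   ,   1.   ]]), 'k1': -0.013844187010470466, 'xyz': array([ 0.516, -0.035,  1.118]), 'attitude': array([ 0.04 , -0.022, -1.573])}
plate_mid [([360.4, 190.9], 0.94, [0.596, -0.253, 0.008]), ([407.3, 197.8], 0.66, [0.579, -0.369, 0.008]), ([404.2, 263.7], 0.45, [0.418, -0.359, 0.008])]
spot [([413.2, 197.6], 0.98, [0.579, -0.381, 0.016])]
deck [([143.8, 184.9], 0.69, [0.606, 0.258, 0.07])]
rest [([152.0, 186.3], 0.76, [0.609, 0.258, 0.0])]
holder [([247.1, 194.2], 0.76, [0.589, 0.025, 0.0])]
probe_mid [([287.1, 186.2], 0.64, [0.6, -0.07, 0.097]), ([243.0, 192.7], 0.61, [0.586, 0.029, 0.097]), ([236.7, 235.3], 0.61, [0.491, 0.043, 0.097])]
probe_tip [([362.0, 191.9], 0.3, [0.594, -0.258, 0.0])]
side {'intrinsics': array([[541.327,   0.   , 268.733],
       [  0.   , 541.327, 208.471],
       [  0.   ,   0.   ,   1.   ]]), 'k1': -0.05671861058356281, 'xyz': array([0.12 , 0.563, 0.873]), 'attitude': array([ 0.769, -0.004, -2.498])}
plate_mid [([311.9, 179.3], 0.85, [0.596, -0.247, 0.008]), ([348.5, 152.6], 0.72, [0.578, -0.383, 0.008])]
spot [([346.8, 147.7], 0.88, [0.587, -0.388, 0.016]), ([316.7, 169.4], 0.83, [0.602, -0.275, 0.016])]
deck [([150.6, 306.1], 0.58, [0.606, 0.256, 0.07])]
rest [([157.1, 327.0], 0.66, [0.606, 0.255, 0.0])]
holder [([246.0, 255.0], 0.7, [0.581, 0.02, 0.0])]
probe_mid [([273.5, 255.9], 0.95, [0.488, 0.052, 0.098]), ([240.6, 222.5], 0.78, [0.589, 0.024, 0.097]), ([268.9, 192.2], 0.68, [0.596, -0.077, 0.098])]
probe_tip [([269.2, 225.6], 0.42, [0.592, -0.075, -0.0])]
```

```bash
python3 - <<'E'
import cv2
t=cv2.imread("pics/top0.png");s=cv2.imread("pics/side0.png")
cv2.imwrite("pics/t1.png",cv2.resize(t[140:300,80:460],(800,337),interpolation=cv2.INTER_CUBIC)) 
cv2.imwrite("pics/s1.png",cv2.resize(s,(800,600),interpolation=cv2.INTER_CUBIC))
E
```

```text
(no output)
```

View pics/t1.png

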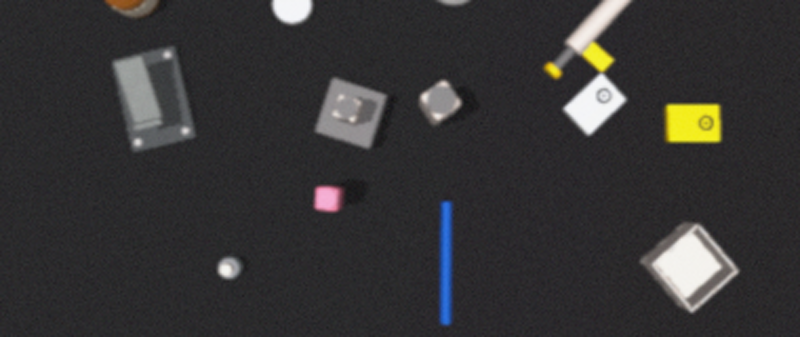

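View pics/s1.png

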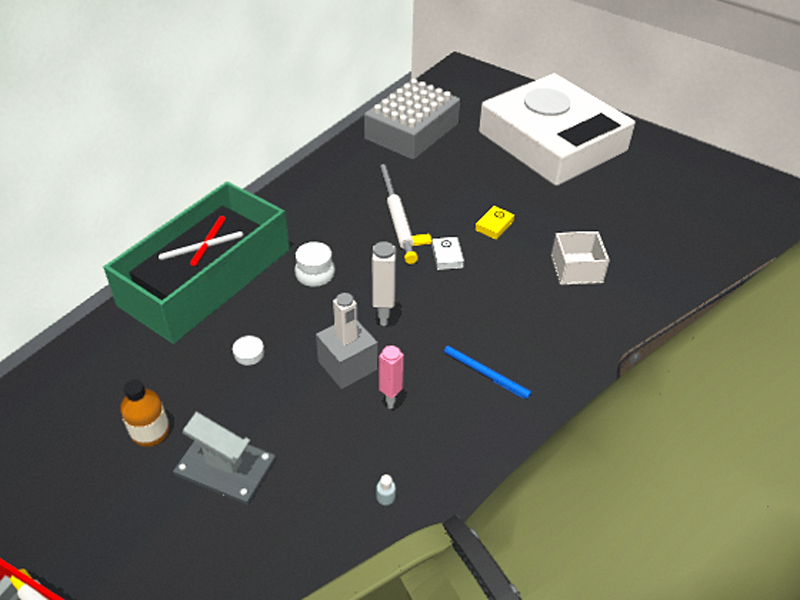

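The top crop shows the white ringed plate at about (595,104), with the ring at (604,95) and the pipette's yellow tip close by. The rest is at (150,98), with its lip at the lower end. The holder with the grey gauge is at (350,110). The larger gauge at (440,102) and the pink one at (328,198) are look-alikes. The side picture agrees with this.

```bash
cat > fit.py <<'E'
from h import *
from scipy.optimize import minimize
def polymask(n,P,s=4,shape=(420,560)):
    q=proj(n,P); h=cv2.convexHull(((q+.5)*s*16).astype(np.int32))
    m=np.zeros((shape[0]*s,shape[1]*s),np.uint8); cv2.fillConvexPoly(m,h,1,shift=4); return m
def box(x,y,yaw,z0,z1,lx,ly,pitch=0,oz=0):
    g=np.array([[a,b,c] for a in(-lx/2,lx/2) for b in(-ly/2,ly/2) for c in(z0,z1)])
    return Ro.from_euler('zy',[yaw,-pitch]).apply(g)+[x,y,oz]
def fit(masks,mk,p0):
    # masks {cam: mask}; mk(p)->points
    M={n:cv2.resize(m.astype(np.uint8)*255,None,fx=4,fy=4,interpolation=cv2.INTER_LINEAR)>127 for n,m in masks.items()}
    def cost(p):
        c=0
        for n,m in M.items():
            f=polymask(n,mk(p))>0; c-= (f&m).sum()/(f|m).sum()
        return c/len(M)
    s=np.vstack([p0]+[np.array(p0)+d for d in np.diag([.008,.008,.15,.02][:len(p0)])])
    r=minimize(cost,p0,method='Nelder-Mead',options=dict(initial_simplex=s,xatol=1e-4,fatol=1e-5))
    return r.x,-r.fun
def comp(m,px):
    n,l=cv2.connectedComponents(m.astype(np.uint8)); px=np.round(px).astype(int)
    w=l[px[1]-4:px[1]+5,px[0]-4:px[0]+5]; w=w[w>0]; k=np.bincount(w).argmax()
    mm=(l==k).astype(np.uint8)
    h=cv2.findContours(mm,cv2.RETR_EXTERNAL,cv2.CHAIN_APPROX_NONE)[0]; cv2.drawContours(mm,h,-1,1,-1); return mm>0
E
python3 - <<'E'
from fit import *
np.set_printoptions(precision=4,suppress=True)
t=cv2.imread("pics/top0.png");s=cv2.imread("pics/side0.png")
print(telemetry.get_obs()["eef_rot"],telemetry.get_obs()["ee_pos"])
def wh(im,lo): h=cv2.cvtColor(cv2.GaussianBlur(im,(3,3),0),cv2.COLOR_BGR2HSV); return (h[...,2]>lo)&(h[...,1]<70)
mt=comp(wh(t,130),(362,190)); ms=comp(wh(s,130),(314,178))
print(mt.sum(),ms.sum())
pl=lambda p:box(*p,0,.016,.06,.042)
for M in({"top":mt},{"side":ms},{"top":mt,"side":ms}): print("plate",fit(M,pl,[.596,-.25,-.93]))
for n,im in(("top",t),("side",s)):
    g=cv2.cvtColor(im,cv2.COLOR_BGR2GRAY); 
    c=(144,185) if n=="top" else (150,306)
    print(n,g[c[1],c[0]-14:c[0]+30],g[c[1]-20:c[1]+24,c[0]])
a=cv2.resize(t[155:220,125:275],(800,347),interpolation=cv2.INTER_CUBIC); b=cv2.resize(s[185:355,120:280],None,fx=1.5,fy=1.5,interpolation=cv2.INTER_CUBIC)
o=np.zeros((a.shape[0]+b.shape[0],800,3),np.uint8); o[:a.shape[0]]=a; o[a.shape[0]:,:b.shape[1]]=b
c=cv2.resize(t[165:215,320:420],(500,250),interpolation=cv2.INTER_CUBIC); o[a.shape[0]:a.shape[0]+250,300:800]=c
cv2.imwrite("pics/c1.png",o[:600])
E
```

```text
[-3.1416 -0.      2.7708] [0.1993 0.5126 0.2054]
472 415
plate (array([ 0.6014, -0.2565, -0.8298]), np.float64(0.9564704339845287))
plate (array([ 0.5997, -0.2566, -0.8322]), np.float64(0.9470876585928489))
plate (array([ 0.6004, -0.2567, -0.832 ]), np.float64(0.9418451819349558))
top [ 39  42  42  39  44  50  66  82 102 124 142 153 155 156 156 156 158 157
 159 155 154 152 143 115  80  66  65  60  61  63  63  63  63  70  86  94
 101  89  68  43  41  37  40  37] [ 60  98 132 152 158 158 158 155 156 157 154 156 157 157 154 154 157 158
 157 160 156 158 156 157 159 158 156 156 156 153 150 152 140 123 130 139
 125 104  98  98 122 176 193 181]
side [156 180 200 212 209 205 202 202 203 201 204 203 204 209 209 208 207 209
 207 206 208 207 204 204 206 208 208 209 207 209 203 177 135  75  55 113
 144  96  50  56  55  59  58  56] [ 56  57  57  61  58  58  60  56  51 106 182 209 208 210 208 209 207 206
 206 208 209 209 204 204 204 206 207 200 159 124 117 108 106 118 126 121
 121 122 122 123 122 116 110 114]
```

View pics/c1.png

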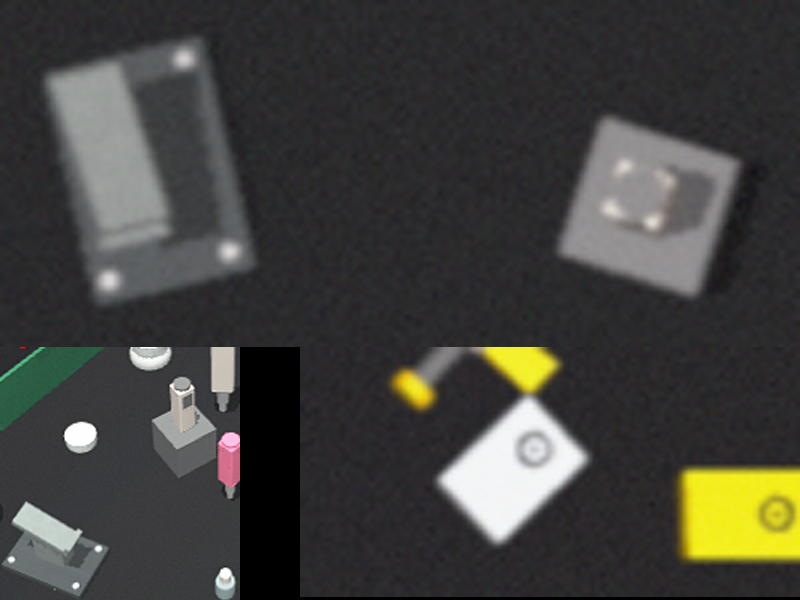

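The close-up shows the plate beside the yellow pipette trigger at its upper-left ringed corner. The pipette is about 35 mm clear of the edge I want to grip. The deck's lip is at the lower end in the top view, around (135,232) in the crop. Next I fit the deck, holder and gauge.

```bash
python3 - <<'E'
from fit import *
np.set_printoptions(precision=4,suppress=True)
t=cv2.imread("pics/top0.png");s=cv2.imread("pics/side0.png")
gt=cv2.GaussianBlur(cv2.cvtColor(t,cv2.COLOR_BGR2GRAY),(3,3),0); gs=cv2.cvtColor(s,cv2.COLOR_BGR2GRAY)
mt=comp(gt>108,(144,185)); ms=comp(gs>160,(150,306)); print(mt.sum(),ms.sum())
T=np.radians(20)
def slab(p,L,lip=True,side=True):
    g=[[a,b,c] for a in(-.036 if lip else -.03,L) for b in(-.015,.015) for c in((-.008,0) if side else (0,))]
    if lip: g+=[[a,b,.008] for a in(-.036,-.03) for b in(-.015,.015)]
    return Ro.from_euler('zy',[p[2],-T]).apply(np.array(g))+[p[0],p[1],.07]
for L in(.040,.046):
    print("deck top",L,fit({"top":mt},lambda p:slab(p,L),[.606,.257,.27]))
    print("deck top,nosides",L,fit({"top":mt},lambda p:slab(p,L,side=False),[.606,.257,.27]))
    print("deck side(top face)",fit({"side":ms},lambda p:slab(p,L,True,False),[.606,.257,.27]))
hsv=cv2.cvtColor(t,cv2.COLOR_BGR2HSV)
mh=comp(gt>85,(250,198)); print(mh.sum())
print("holder",fit({"top":mh},lambda p:box(*p,0,.06,.062,.062),[.587,.025,-.25]))
print("holdertop",fit({"top":mh},lambda p:box(*p,.0595,.06,.062,.062),[.587,.025,-.25]))
for q in("probe_mid","holder"):
    a=sorted(nets.mark_of("top",q),key=lambda r:abs(r["centre"][0]-244))[0]["centre"]
    b=sorted(nets.mark_of("side",q),key=lambda r:abs(r["centre"][0]-242))[0]["centre"]
    print(q,tri("top",a,"side",b))
E
```

```text
483 663
deck top 0.04 (array([0.6065, 0.255 , 0.2314]), np.float64(0.931893079458074))
deck top,nosides 0.04 (array([0.6077, 0.2541, 0.2331]), np.float64(0.9327291294357927))
deck side(top face) (array([0.606 , 0.2546, 0.2138]), np.float64(0.8797905062764985))
deck top 0.046 (array([0.6023, 0.2535, 0.2286]), np.float64(0.8839183298921771))
deck top,nosides 0.046 (array([0.6038, 0.2529, 0.222 ]), np.float64(0.9061516105594575))
deck side(top face) (array([0.6041, 0.2545, 0.2314]), np.float64(0.8162008162008162))
755
holder (array([ 0.5883,  0.0256, -0.3127]), np.float64(0.9669147387154182))
holdertop (array([ 0.5875,  0.0244, -0.3173]), np.float64(0.9553961579685052))
probe_mid (array([0.5852, 0.0284, 0.1042]), np.float64(0.0006715881415641239))
holder (array([0.5852, 0.0226, 0.0001]), np.float64(0.008877520181854082))
```

```bash
cat > go.py <<'E'
import sys; from h import *
# go.py x y z yaw [n] : world target -> roll first, then total tool shift
x,y,z,yaw=map(float,sys.argv[1:5])
o=telemetry.get_obs(); R=Ro.from_euler('xyz',o["eef_rot"]); c=o["eef_rot"][2]
roll=-((yaw-c+np.pi)%(2*np.pi)-np.pi)
d=np.array([x,y,z])-o["ee_pos"]
R2=R*Ro.from_euler('z',roll)
print("t",o["time_s"],"pos",np.round(o["ee_pos"],4),"yaw",round(c,3),"roll",round(roll,4),"shift after roll",R2.inv().apply(d).round(4),"shift before roll",R.inv().apply(d).round(4),"F",np.round(o["force"],2),"w",o["grip_width"],o["grip_force"])
E
python3 go.py .600 -.2567 .10 2.310
```

```text
t 1.0 pos [0.1993 0.5126 0.2054] yaw 2.771 roll 0.4608 shift after roll [-0.8385 -0.2222  0.1055] shift before roll [-0.6522 -0.5718  0.1055] F [ 0.56 -0.2  -0.07] w 0.09375978345903808 0.0
```

>>> {"fn": "move_arm", "kwargs": {
  "increments": [
    [0,0,0,0.1536],
    [0,0,0,0.1536],
    [0,0,0,0.1536],
    [-0.0493,-0.01307,0,0],
    [-0.0493,-0.01307,0,0],
    [-0.0493,-0.01307,0,0],
    [-0.0493,-0.01307,0,0],
    [-0.0493,-0.01307,0,0],
    [-0.0493,-0.01307,0,0],
    [-0.0493,-0.01307,0,0],
    [-0.0493,-0.01307,0,0],
    [-0.0493,-0.01307,0,0],
    [-0.0493,-0.01307,0,0],
    [-0.0493,-0.01307,0,0],
    [-0.0493,-0.01307,0,0],
    [-0.0493,-0.01307,0,0],
    [-0.0493,-0.01307,0,0],
    [-0.0493,-0.01307,0,0],
    [-0.0493,-0.01307,0,0],
    [-0.0493,-0.01307,0,0]
  ],
  "grip": 0.65
}}

```text
time_s: 3.5
ee_pos: [0.6003, -0.258, 0.2054]
eef_rot: [3.142, 0.0, 2.31]
force: [0.1, 0.1, 0.4]
grip_width: 0.0612
grip_force: 0.0
```

```bash
python3 go.py .600 -.2567 .004 2.310
```

```text
t 3.5 pos [ 0.6003 -0.258   0.2054] yaw 2.31 roll -0.0 shift after roll [0.0012 0.0006 0.2014] shift before roll [0.0012 0.0006 0.2014] F [0.14 0.15 0.38] w 0.06120698099061492 0.0
```

>>> {"fn": "move_arm", "kwargs": {
  "increments": [
    [0.0012,0.0006,0.035,0],
    [0,0,0.035,0],
    [0,0,0.035,0],
    [0,0,0.035,0],
    [0,0,0.03,0],
    [0,0,0.02,0],
    [0,0,0.01,0],
    [0,0,0,0]
  ]
}}

```text
time_s: 4.5
ee_pos: [0.5994, -0.2552, 0.0055]
eef_rot: [-3.142, -0.0, 2.31]
force: [0.3, 0.4, 0.3]
grip_width: 0.0608
grip_force: 0.0
```

>>> {"fn": "move_arm", "kwargs": {
  "increments": [
    [0,0,0,0],
    [0,0,0,0],
    [0,0,0,0],
    [0,0,0,0],
    [0,0,0,0],
    [0,0,0,0]
  ],
  "grip": 0.0,
  "force": 20
}}

```text
time_s: 5.25
ee_pos: [0.5997, -0.2553, 0.0063]
eef_rot: [3.141, 0.001, 2.31]
force: [-1.2, 0.4, 6.1]
grip_width: 0.0417
grip_force: 20.0
```

```bash
python3 go.py .608 .255 .15 3.372
```

```text
t 5.25 pos [ 0.5997 -0.2553  0.0063] yaw 2.31 roll -1.062 shift after roll [-0.1247  0.4948 -0.144 ] shift before roll [ 0.3714  0.35   -0.144 ] F [-1.19  0.38  6.09] w 0.04172007181868512 19.950309991836548
```

>>> {"fn": "move_arm", "kwargs": {
  "increments": [
    [0,0,-0.02,0],
    [0,0,-0.04,0],
    [0,0,-0.04,0],
    [0,0,-0.03,0],
    [0,0,-0.03,0],
    [0,0,-0.03,-0.177],
    [0,0,0,-0.177],
    [0,0,0,-0.177],
    [0,0,0,-0.177],
    [0,0,0,-0.177],
    [0,0,0,-0.177],
    [0,0,0,0]
  ]
}}

```text
time_s: 6.75
ee_pos: [0.5993, -0.2551, 0.1964]
eef_rot: [-3.141, 0.0, -2.912]
force: [0.2, -0.6, -1.8]
grip_width: 0.042
grip_force: 19.9
```

```bash
python3 go.py .608 .255 .15 3.372; python3 - <<'E'
from h import *
for n in("top","side"): cv2.imwrite(f"pics/{n}2.png",cams.camera(n)); print([(r["centre"],r["conf"]) for r in nets.mark_of(n,"spot")+nets.mark_of(n,"plate_mid")])
o=telemetry.get_obs()["ee_pos"]
cr=[]
for n in("top","side"):
    p=proj(n,o)[0].astype(int); im=cv2.imread(f"pics/{n}2.png"); x,y=max(0,min(440,p[0]-60)),max(0,min(300,p[1]-60)); cr.append(cv2.resize(im[y:y+120,x:x+120],(400,400),interpolation=cv2.INTER_CUBIC)); print(n,p,x,y)
cv2.imwrite("pics/c2.png",np.hstack(cr))
E
```

```text
t 6.75 pos [ 0.5993 -0.2551  0.1964] yaw -2.912 roll -0.0011 shift after roll [-0.125   0.4947  0.0463] shift before roll [-0.1244  0.4948  0.0463] F [ 0.23 -0.58 -1.85] w 0.042000494437959494 19.943273663520813
[([415.2, 195.4], 0.72), ([405.4, 199.1], 0.74)]
[([312.4, 105.7], 0.91), ([348.1, 149.0], 0.56), ([351.5, 157.0], 0.83), ([318.0, 112.0], 0.53)]
top [379 182] 319 122
side [318 111] 258 51
```

View pics/c2.png

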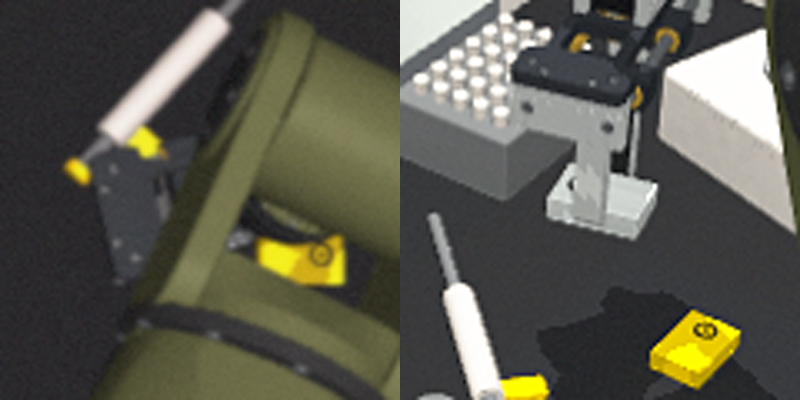

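The plate is held level with the ring on the far side (side crop, plate centre about (605,200)), and the pipette hasn't moved. Next I carry it over the deck.

>>> {"fn": "move_arm", "kwargs": {
  "increments": [
    [-0.0091,0.0413,-0.02,0],
    [-0.0107,0.0413,0,0],
    [-0.0107,0.0413,0,0],
    [-0.0107,0.0413,0,0],
    [-0.0107,0.0413,0,0],
    [-0.0107,0.0413,0,0],
    [-0.0107,0.0413,0,0],
    [-0.0107,0.0413,0,0],
    [-0.0107,0.0413,0,0],
    [-0.0107,0.0413,0,0],
    [-0.0107,0.0413,0,0],
    [-0.0107,0.0413,0,0],
    [0,0,0.03,0],
    [0,0,0.03,0],
    [0,0,0.03,0],
    [0,0,0,0]
  ]
}}

```text
time_s: 9.05
ee_pos: [0.6086, 0.256, 0.1233]
eef_rot: [-3.141, -0.004, -2.912]
force: [0.2, -0.4, -0.5]
grip_width: 0.0415
grip_force: 19.9
```

```bash
python3 go.py .6045 .254 .095 3.372
```

```text
t 9.05 pos [0.6086 0.256  0.1233] yaw -2.912 roll -0.0009 shift after roll [ 0.0044 -0.0009  0.0284] shift before roll [ 0.0044 -0.001   0.0284] F [ 0.18 -0.36 -0.54] w 0.041514825394247896 19.944430589675903
```

>>> {"fn": "move_arm", "kwargs": {
  "increments": [
    [0.0044,-0.001,0.01,0],
    [0,0,0.01,0],
    [0,0,0.005,0],
    [0,0,0,0]
  ]
}}

```text
time_s: 9.55
ee_pos: [0.6055, 0.2543, 0.1003]
eef_rot: [-3.142, -0.0, -2.911]
force: [0.2, -0.2, -1.3]
grip_width: 0.0418
grip_force: 19.9
```

```bash
python3 go.py .6045 .254 .088 3.372; python3 - <<'E'
from h import *
o=telemetry.get_obs()["ee_pos"]
im=cams.camera("side"); p=proj("side",o)[0].astype(int); x,y=p[0]-60,p[1]-60
print(p); cv2.imwrite("pics/c3.png",cv2.resize(im[y:y+120,x:x+120],(600,600),interpolation=cv2.INTER_CUBIC))
E
```

```text
t 9.55 pos [0.6055 0.2543 0.1003] yaw -2.911 roll -0.0001 shift after roll [ 0.0011 -0.0001  0.0123] shift before roll [ 0.0011 -0.0001  0.0123] F [ 0.19 -0.19 -1.27] w 0.04178113359325511 19.944355487823486
[148 295]
```

View pics/c3.png

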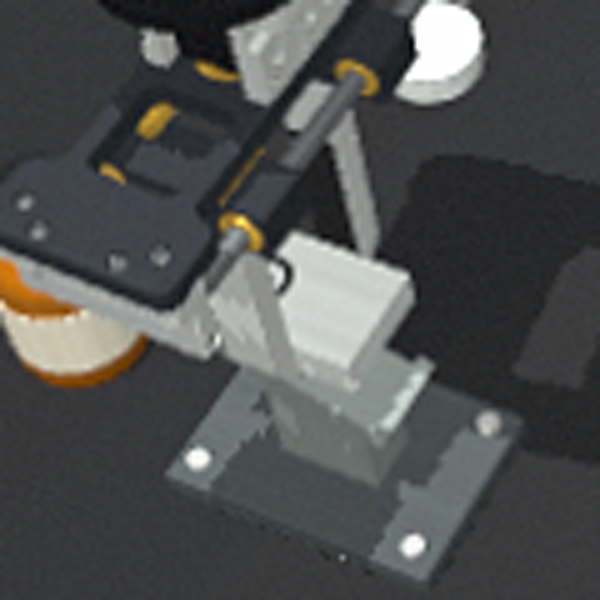

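The plate is level above the deck and in line with it. The lip is at the near lower end, around (410,390), and the plate's lower edge is slightly up-slope of it. Next I lower it with a light grip so that it swivels flat.

>>> {"fn": "move_arm", "kwargs": {
  "increments": [
    [0.001,0,0.006,0],
    [0,0,0.005,0],
    [0,0,0.004,0],
    [0,0,0.003,0],
    [0,0,0.003,0],
    [0,0,0.002,0],
    [0,0,0,0]
  ],
  "force": 8
}}

```text
time_s: 10.48
ee_pos: [0.6047, 0.2541, 0.0773]
eef_rot: [-3.142, 0.0, -2.911]
force: [-0.1, 0.1, -0.7]
grip_width: 0.0417
grip_force: 8.0
```

```bash
python3 go.py .6045 .254 .0746 3.372
```

```text
t 10.475 pos [0.6047 0.2541 0.0773] yaw -2.911 roll -0.0 shift after roll [ 0.0002 -0.      0.0027] shift before roll [ 0.0002 -0.      0.0027] F [-0.14  0.09 -0.74] w 0.04170492898233392 7.997437566518784
```

>>> {"fn": "move_arm", "kwargs": {
  "increments": [
    [0,0,0.0015,0],
    [0,0,0.0015,0],
    [0,0,0,0],
    [0,0,0,0]
  ],
  "force": 4
}}

```text
time_s: 10.98
ee_pos: [0.6051, 0.2541, 0.075]
eef_rot: [-3.142, 0.001, -2.911]
force: [0.8, -0.4, 4.2]
grip_width: 0.0418
grip_force: 4.0
```

```bash
python3 go.py .6045 .254 .0746 3.372; python3 - <<'E'
from h import *
o=telemetry.get_obs()["ee_pos"]
im=cams.camera("side"); p=proj("side",o)[0].astype(int); x,y=p[0]-40,p[1]-40
print(p); cv2.imwrite("pics/c4.png",cv2.resize(im[y:y+80,x:x+80],(600,600),interpolation=cv2.INTER_CUBIC))
E
```

```text
t 10.975 pos [0.6051 0.2541 0.075 ] yaw -2.911 roll -0.0001 shift after roll [0.0006 0.     0.0004] shift before roll [0.0006 0.     0.0004] F [ 0.83 -0.45  4.21] w 0.04175407438188352 4.003346934914589
[151 304]
```

View pics/c4.png

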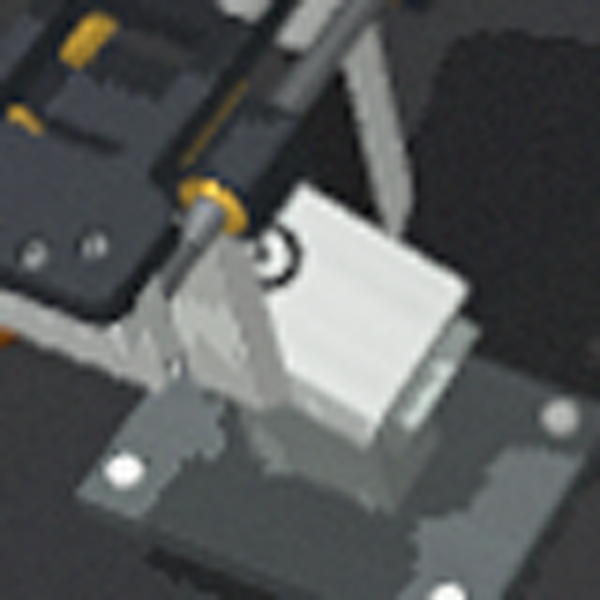

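The plate has swivelled to the slope with the lip just below its lower edge (around (440,370)). I release it and go up.

>>> {"fn": "move_arm", "kwargs": {
  "increments": [
    [0,0,0,0],
    [0,0,0,0],
    [0,0,0,0],
    [0,0,-0.02,0],
    [0,0,-0.05,0],
    [0,0,-0.06,0],
    [0.0,-0.05,-0.02,0],
    [0.0,-0.06,0,0],
    [0,-0.06,0,0],
    [0,-0.06,0,0],
    [0,0,0,0]
  ],
  "grip": 0.65
}}

```text
time_s: 12.4
ee_pos: [0.6576, 0.0262, 0.2257]
eef_rot: [-3.141, 0.001, -2.916]
force: [-0.3, 0.5, 0.9]
grip_width: 0.0614
grip_force: 0.0
```

```bash
python3 - <<'E'
from fit import *
np.set_printoptions(precision=4,suppress=True)
T=np.radians(20); I={n:cams.camera(n) for n in("top","side")}
print(telemetry.get_obs()["ee_pos"],telemetry.get_obs()["grip_width"])
for n in I:
    cv2.imwrite(f"pics/{n}5.png",I[n]); print(n,[(r["centre"],round(r["conf"],2)) for r in nets.mark_of(n,"spot")])
def pl(p):
    g=np.array([[a,b,c] for a in(-.03,.03) for b in(-.021,.021) for c in(0,.016)])+[p[0],p[1],0]
    return Ro.from_euler('zy',[.23+p[2],-T]).apply(g)+[.6065,.2545,.07]
M={}
for n,c in(("top",(142,185)),("side",(150,300))):
    g=cv2.GaussianBlur(cv2.cvtColor(I[n],cv2.COLOR_BGR2GRAY),(3,3),0); print(g[c[1],c[0]-14:c[0]+14])
    M[n]=comp(g>(185 if n=="top" else 150),c); print(M[n].sum())
    print(n,fit({n:M[n]},pl,[.002,0,0]))
print(proj("top",pl([.002,0,0])).round(0).tolist())
cr=[cv2.resize(I["top"][150:220,110:180],(400,400)),cv2.resize(I["side"][260:340,110:190],(400,400))]
cv2.imwrite("pics/c5.png",np.hstack(cr))
E
```

```text
[0.6571 0.0301 0.2255] 0.06083650960368454
top [([413.2, 198.2], 0.72), ([141.4, 183.9], 0.68)]
side [([346.2, 146.3], 0.71), ([148.8, 299.1], 0.63)]
[ 42  43  42  42  53  88 149 204 231 236 236 235 233 229 225 226 230 234
 235 235 234 234 235 235 231 213 169 117]
471
top (array([ 0.001 ,  0.0003, -0.0671]), np.float64(0.8301554061501157))
[254 254 254 255 246 205 164 175 204 218 222 212 174 151 189 239 255 255
 254 254 254 254 254 254 254 254 254 254]
1023
side (array([ 0.0014, -0.0008, -0.0365]), np.float64(0.8721526535480024))
[[158.0, 194.0], [156.0, 196.0], [141.0, 198.0], [139.0, 200.0], [150.0, 169.0], [148.0, 171.0], [132.0, 173.0], [130.0, 175.0]]
```

View pics/c5.png

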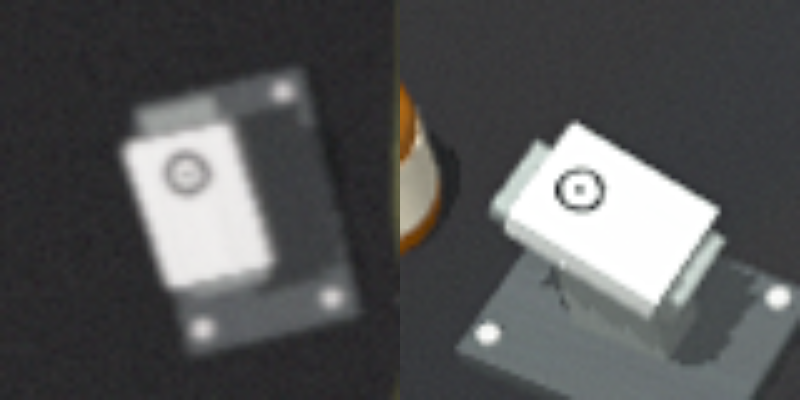

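The plate lies flat against the lip with the ring at the upper end, at top (142.7,180) and side (146.2,298). The fit puts it about 1 mm up-slope of the lip. Now the gauge.

```bash
python3 - <<'E'
from fit import *
np.set_printoptions(precision=4,suppress=True)
print("spot",tri("top",(142.7,180.1),"side",(146.2,298.0)),proj("top",[.615,.2565,.0902]),proj("side",[.615,.2565,.0902]))
print("big",tri("top",(287.1,186.2),"side",(268.9,192.2)),"pink",tri("top",(236.7,235.3),"side",(273.5,255.9)))
print("gauge top",onz("top",(244.9,191.7),.135), "big button side px (384,247)/ 1.4286",onz("side",(384*.7,247*.7),.15),onz("side",(384*.7,247*.7),.18),onz("side",(391*.7,352*.7),.13))
print("gauge button side",onz("side",(345*.7,299*.7),.139))
s=cv2.imread("pics/side0.png")
h=cv2.cvtColor(s,cv2.COLOR_BGR2HSV)
r=s[205:250,225:260]; 
m=(h[...,2]>150); 
try:
    mm=comp(m,(240,224)); print(mm.sum(),np.argwhere(mm).min(0),np.argwhere(mm).max(0))
    for y in(-.29,0): print(fit({"side":mm},lambda p:box(*p,.06,.135,.024,.024),[.586,.027,-.29]))
except Exception as e: print(e)
E
python3 go.py .5865 .0275 .15 2.85;python3 go.py .5865 .0275 .15 1.28
```

```text
spot (array([0.6149, 0.2556, 0.087 ]), np.float64(0.0012954249885928297)) [[142.1084 180.131 ]] [[145.1221 297.195 ]]
big (array([ 0.5968, -0.072 ,  0.1013]), np.float64(0.008009751203774233)) pink (array([0.4917, 0.0446, 0.0876]), np.float64(0.00312613944453827))
gauge top [0.5855 0.0226 0.135 ] big button side px (384,247)/ 1.4286 [ 0.5967 -0.0778  0.15  ] [ 0.5769 -0.0512  0.18  ] [0.4856 0.0556 0.13  ]
gauge button side [0.5838 0.0251 0.139 ]
962 [205 222] [252 263]
(array([ 0.5728,  0.0392, -0.1886]), np.float64(0.5715822784810126))
(array([ 0.5728,  0.0392, -0.1886]), np.float64(0.5715822784810126))
t 12.6 pos [0.657  0.0315 0.2252] yaw -2.91 roll 0.5233 shift after roll [ 0.0664 -0.0241  0.0752] shift before roll [0.0695 0.0123 0.0752] F [-0.01  0.22  0.22] w 0.06094160264725741 0.0
t 12.6 pos [0.657  0.0315 0.2252] yaw -2.91 roll 2.0933 shift after roll [-0.024  -0.0664  0.0752] shift before roll [0.0695 0.0123 0.0752] F [-0.01  0.22  0.22] w 0.06094160264725741 0.0
```

>>> {"fn": "move_arm", "kwargs": {
  "increments": [
    [0,0,0,0.1745],
    [0,0,0,0.1745],
    [0,0,0,0.1745],
    [0.033,-0.0135,0,0],
    [0.033,-0.0135,0,0],
    [0,0,0.02,0],
    [0,0,0,0],
    [0,0,0,0]
  ]
}}

```text
time_s: 13.6
ee_pos: [0.5865, 0.0241, 0.2052]
eef_rot: [3.141, 0.001, 2.85]
force: [1.0, -0.3, 0.2]
grip_width: 0.0611
grip_force: 0.0
```

```bash
python3 go.py .586 .025 .0835 2.85
```

```text
t 13.6 pos [0.5865 0.0241 0.2052] yaw 2.85 roll -0.0005 shift after roll [0.0008 0.0007 0.1217] shift before roll [0.0008 0.0007 0.1217] F [ 0.99 -0.34  0.17] w 0.06112094892972912 0.0
```

>>> {"fn": "move_arm", "kwargs": {
  "increments": [
    [0.0008,0.0007,0.03,0],
    [0,0,0.03,0],
    [0,0,0.03,0],
    [0,0,0.02,0],
    [0,0,0.0117,0],
    [0,0,0,0]
  ]
}}

```text
time_s: 14.35
ee_pos: [0.5857, 0.0245, 0.0827]
eef_rot: [-3.141, -0.0, 2.849]
force: [-0.0, -0.1, 0.3]
grip_width: 0.0613
grip_force: 0.0
```

>>> {"fn": "move_arm", "kwargs": {
  "increments": [
    [0,0,0,0],
    [0,0,0,0],
    [0,0,0,0],
    [0,0,0,0],
    [0,0,0,0],
    [0,0,0,0],
    [0,0,0,0],
    [0,0,0,0]
  ],
  "grip": 0.0,
  "force": 10
}}

```text
time_s: 15.35
ee_pos: [0.5856, 0.0243, 0.0829]
eef_rot: [3.142, 0.0, 2.849]
force: [-1.1, -0.8, 4.4]
grip_width: 0.0239
grip_force: 10.0
```

```bash
python3 go.py .586 .025 .0835 2.85
```

```text
t 15.35 pos [0.5856 0.0243 0.0829] yaw 2.849 roll -0.0015 shift after roll [-0.0002  0.0008 -0.0006] shift before roll [-0.0001  0.0008 -0.0006] F [-1.06 -0.83  4.43] w 0.02390713514308957 10.00021442770958
```

>>> {"fn": "move_arm", "kwargs": {
  "increments": [
    [0,0.001,-0.008,0],
    [0,0,-0.008,0],
    [0,0,0,0],
    [0.003,0,0,0],
    [0.003,0,0,0],
    [0.003,0,0,0],
    [0.003,0,0,0],
    [0.003,0,0,0],
    [0.003,0,0,0],
    [0.003,0,0,0],
    [0,0,0,0],
    [0,0,0,0]
  ],
  "force": 6
}}

```text
time_s: 16.85
ee_pos: [0.5656, 0.0314, 0.0987]
eef_rot: [-3.142, -0.0, 2.848]
force: [0.1, 0.1, -1.0]
grip_width: 0.0239
grip_force: 6.0
```

```bash
python3 go.py .586 .025 .0835 2.85; python3 - <<'E'
from h import *
im=cams.camera("side"); p=proj("side",telemetry.get_obs()["ee_pos"])[0].astype(int); x,y=p[0]-40,p[1]-40
print(p); cv2.imwrite("pics/c6.png",cv2.resize(im[y:y+80,x:x+80],(600,600),interpolation=cv2.INTER_CUBIC))
E
```

```text
t 16.85 pos [0.5656 0.0314 0.0987] yaw 2.848 roll -0.0015 shift after roll [-0.0214 -0.0003  0.0152] shift before roll [-0.0214 -0.0002  0.0152] F [ 0.07  0.1  -0.99] w 0.023906147371627676 5.999961197376251
[247 229]
```

View pics/c6.png

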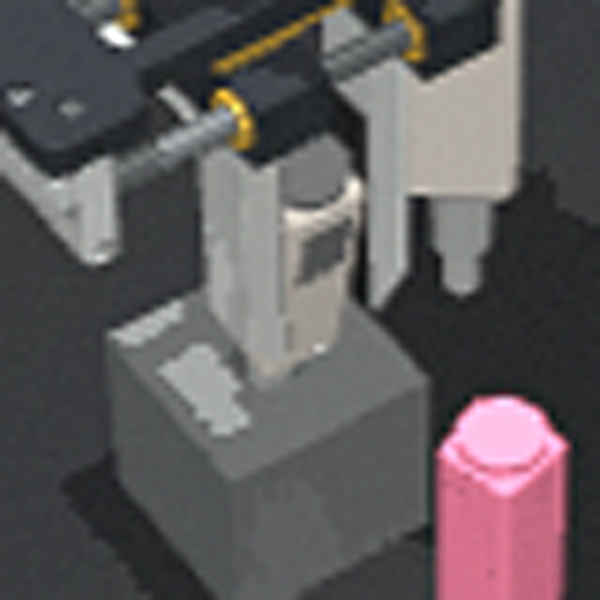

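The gauge leans in the hole toward the near side, as intended. I tighten the grip and lift it out.

>>> {"fn": "move_arm", "kwargs": {
  "increments": [
    [0,0,0,0],
    [0,0,0,0],
    [0.0005,0,-0.005,0],
    [0.001,0,-0.005,0],
    [0.001,0,-0.005,0],
    [0.001,0,-0.005,0],
    [0.001,0,-0.005,0],
    [0,0,-0.03,0],
    [0,0,-0.04,0],
    [0,0,-0.04,0],
    [0,0,0,0],
    [0,0,0,0],
    [0,0,0,0]
  ],
  "force": 40
}}

```text
time_s: 18.52
ee_pos: [0.561, 0.0326, 0.2325]
eef_rot: [-3.141, -0.002, 2.848]
force: [0.0, -0.0, -0.0]
grip_width: 0.0239
grip_force: 40.0
```

```bash
python3 go.py .6147 .2558 .15 3.3716; python3 - <<'E'
from h import *
im=cams.camera("side"); o=telemetry.get_obs(); p=proj("side",o["ee_pos"])[0].astype(int); x,y=p[0]-50,p[1]-50
R=Ro.from_euler('xyz',o["eef_rot"]).as_matrix(); G=o["ee_pos"]-R[:,2]*.019
print(p,[(r["centre"],r["conf"]) for r in nets.mark_of("side","probe_tip")+nets.mark_of("side","probe_mid")])
for a in (10,15,20,25):
    ax=R@[np.sin(np.radians(a)),0,-np.cos(np.radians(a))]  # gauge +z, top leaning +tool x
    print(a,proj("side",[G-.0799*ax,G-.0419*ax,G+.0331*ax]).round(1).tolist(),"crop",((proj("side",[G-.0799*ax])-[x,y])*6).round(0))
cv2.imwrite("pics/side7.png",im)
cv2.imwrite("pics/c7.png",cv2.resize(im[y:y+100,x:x+100],(600,600),interpolation=cv2.INTER_CUBIC))
E
```

```text
t 18.525 pos [0.561  0.0326 0.2325] yaw 2.848 roll -0.5231 shift after roll [-0.1033  0.205   0.0823] shift before roll [0.0129 0.2292 0.0823] F [ 0.03 -0.03 -0.02] w 0.023922280349702174 39.999820590019226
[247 180] [([266.8, 228.4], 0.56), ([268.4, 194.8], 0.83), ([245.7, 172.0], 0.7), ([272.5, 258.5], 0.57)]
10 [[243.8, 199.8], [245.2, 187.0], [248.4, 159.1]] crop [[281. 419.]]
15 [[241.6, 197.1], [244.1, 185.5], [249.4, 160.3]] crop [[268. 403.]]
20 [[239.6, 194.2], [242.9, 184.0], [250.4, 161.6]] crop [[255. 385.]]
25 [[237.5, 191.2], [241.8, 182.4], [251.3, 162.9]] crop [[243. 367.]]
```

View pics/c7.png

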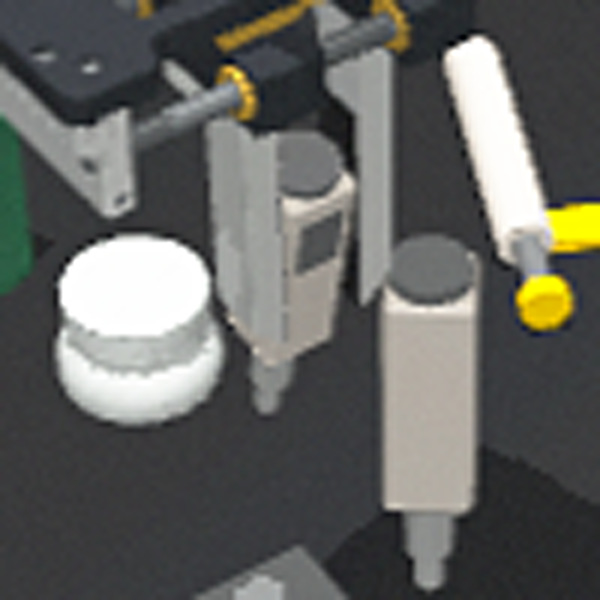

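The gauge is out, with its tip at about (266,405) in the crop. Compared with projected axes it is tilted only about 13–15°, so I'll push it further over on the holder's outer top edge, where the hole wall can't limit it.

```bash
python3 go.py .6266 .0140 .0989 2.85
```

```text
t 18.675 pos [0.5613 0.0326 0.233 ] yaw 2.848 roll -0.0015 shift after roll [-0.0681  0.001   0.134 ] shift before roll [-0.0681  0.0011  0.134 ] F [-0.58  0.02 -1.34] w 0.02365025560056678 39.99980270862579
```

>>> {"fn": "move_arm", "kwargs": {
  "increments": [
    [-0.023,0,0,0],
    [-0.023,0.001,0,0],
    [-0.022,0,0,0],
    [0,0,0.04,0],
    [0,0,0.04,0],
    [0,0,0.034,0],
    [0,0,0.02,0],
    [0,0,0,0],
    [0,0,0,0]
  ]
}}

```text
time_s: 19.8
ee_pos: [0.6272, 0.0139, 0.1007]
eef_rot: [3.141, 0.001, 2.848]
force: [-0.5, -0.1, -1.5]
grip_width: 0.0239
grip_force: 40.0
```

>>> {"fn": "move_arm", "kwargs": {
  "increments": [
    [0,0,0,0],
    [0.004,0,0,0],
    [0.004,0,0,0],
    [0.003,0,0,0],
    [0.003,0,0,0],
    [0.003,0,0,0],
    [0.003,0,0,0],
    [0.003,0,0,0],
    [0.002,0,0,0],
    [0.002,0,0,0],
    [0,0,0,0],
    [0,0,0,0]
  ],
  "force": 8
}}

```text
time_s: 21.3
ee_pos: [0.601, 0.0217, 0.0998]
eef_rot: [3.142, 0.0, 2.848]
force: [1.0, -0.0, -0.2]
grip_width: 0.024
grip_force: 8.0
```

```bash
cat > tilt.py <<'E'
from h import *
import sys
im=cams.camera("side"); o=telemetry.get_obs(); p=proj("side",o["ee_pos"])[0].astype(int); x,y=p[0]-50,p[1]-50
R=Ro.from_euler('xyz',o["eef_rot"]).as_matrix(); G=o["ee_pos"]-R[:,2]*.019
print(o["time_s"],o["ee_pos"].round(4) if hasattr(o["ee_pos"],"round") else o["ee_pos"],"F",np.round(o["force"],2))
for a in (10,15,20,25,30):
    ax=R@[np.sin(np.radians(a)),0,-np.cos(np.radians(a))]
    print(a,"crop tip,foot,button",((proj("side",[G-.0799*ax,G-.0419*ax,G+.0371*ax])-[x,y])*6).round(0).tolist())
cv2.imwrite(sys.argv[1],cv2.resize(im[y:y+100,x:x+100],(600,600),interpolation=cv2.INTER_CUBIC))
E
python3 tilt.py pics/c8.png
```

```text
21.35 [0.601  0.0217 0.0998] F [ 2.19 -0.28 -0.22]
10 crop tip,foot,button [[286.0, 398.0], [292.0, 335.0], [307.0, 193.0]]
15 crop tip,foot,button [[275.0, 383.0], [286.0, 327.0], [312.0, 201.0]]
20 crop tip,foot,button [[264.0, 367.0], [280.0, 319.0], [318.0, 208.0]]
25 crop tip,foot,button [[253.0, 350.0], [275.0, 310.0], [324.0, 217.0]]
30 crop tip,foot,button [[243.0, 333.0], [269.0, 301.0], [329.0, 225.0]]
```

View pics/c8.png

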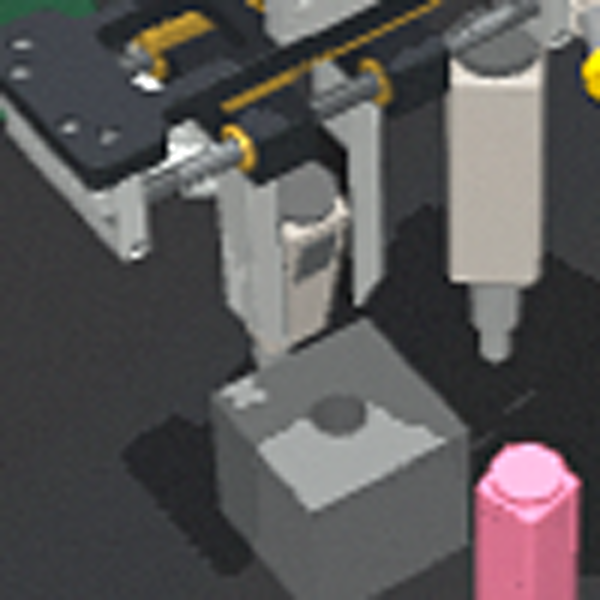

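The gauge's stem is now against the holder's far edge (around (265,360)), with 2 N of reaction. That's my last allowed picture, so from here I measure numerically. I tighten, back off, lift, turn to the deck's heading and fit the gauge's outline.

>>> {"fn": "move_arm", "kwargs": {
  "increments": [
    [0,0,0,0],
    [0,0,0,0],
    [-0.01,0,0,0],
    [-0.01,0,-0.01,0],
    [0,0,-0.04,0],
    [0,0,-0.04,0],
    [0,0,-0.04,-0.1745],
    [0.02,0.02,0,-0.1745],
    [0.04,0.02,0,-0.1745],
    [0.0,0.02,0,0],
    [0,0,0,0],
    [0,0,0,0]
  ],
  "force": 40
}}

```text
time_s: 22.85
ee_pos: [0.5577, 0.0751, 0.2296]
eef_rot: [-3.142, -0.0, -2.912]
force: [-0.0, -0.6, -1.7]
grip_width: 0.0238
grip_force: 40.0
```

```bash
cat > meas.py <<'E'
from h import *
from scipy.optimize import minimize
import sys
np.set_printoptions(precision=3,suppress=True,linewidth=200)
def gauge_measure(verbose=True):
    im=cams.camera("side"); o=telemetry.get_obs(); R=Ro.from_euler('xyz',o["eef_rot"]).as_matrix(); G=np.array(o["ee_pos"])-R[:,2]*.019
    g=cv2.cvtColor(im,cv2.COLOR_BGR2GRAY)
    th=np.linspace(0,2*np.pi,16,endpoint=False)
    def parts(a,dx,da):
        s,c=np.sin(a),np.cos(a); ax=R@[s,0,-c]; e1=R@[c,0,s]; e2=R[:,1]
        P=lambda u,v,w:G+dx*R[:,0]+u*e1+v*e2+(w+da)*ax
        cyl=lambda r,z0,z1:np.array([P(r*np.cos(t),r*np.sin(t),z) for t in th for z in(z0,z1)])
        return [cyl(.004,-.0799,-.0659),cyl(.0065,-.0659,-.0419),np.array([P(i*.012,j*.012,z) for i in(-1,1) for j in(-1,1) for z in(-.0419,-.024)])]
    def mask(p,S=6):
        m=np.zeros((420*S,560*S),np.uint8)
        for q in parts(*p): cv2.fillConvexPoly(m,cv2.convexHull(((proj("side",q)+.5)*S*16).astype(np.int32)),1,shift=4)
        return m
    tip=parts(.3,0,0)[0].mean(0); c=proj("side",tip)[0]
    x0,y0=int(c[0])-14,int(c[1])-13; S=6; W=28; H=26
    crop=g[y0:y0+H,x0:x0+W]
    if verbose: print("crop origin",x0,y0); print("\n".join(" ".join(f"{v:3d}" for v in r) for r in crop))
    bg=np.percentile(crop,25)
    tgt=np.clip((crop.astype(float)-bg)/(110-bg),0,1)
    def cost(p):
        m=mask([p[0],p[1],p[2]])[y0*S:(y0+H)*S,x0*S:(x0+W)*S].astype(np.float32)
        r=cv2.GaussianBlur(cv2.resize(m,(W,H),interpolation=cv2.INTER_AREA),(3,3),.5)
        return ((r-tgt)**2).sum()+ (p[1]/.004)**2+(p[2]/.003)**2
    out=[]
    for a0 in(12,18,24):
        p0=np.array([np.radians(a0),0,0]); r=minimize(cost,p0,method='Nelder-Mead',options=dict(initial_simplex=np.vstack([p0,p0+[.1,0,0],p0+[0,.003,0],p0+[0,0,.003]]),xatol=1e-4,fatol=1e-3,maxiter=120)); out.append((r.fun,np.degrees(r.x[0]),r.x[1]*1e3,r.x[2]*1e3))
    print("t",o["time_s"],"pos",np.round(o["ee_pos"],4),"F",np.round(o["force"],2)); print(np.array(out))
if __name__=="__main__": gauge_measure()
E
python3 meas.py; python3 go.py .6147 .2558 .15 3.3716
```

```text
crop origin 209 199
 58  54  49  66 120 166 183 184 169 169 170 168 168 196 189 185 185 183 186 185 185 187 187 149 143 151  99  63
 58  60  55  56  52  46  54  91 168 175 171 169 167 189 189 186 186 186 185 185 185 185 187 154 147 152 102  63
 58  57  58  59  57  58  52  68 152 171 171 171 166 188 195 175 173 180 185 186 186 185 190 156 146 154 101  59
 58  62  57  59  58  59  55  93 161 173 172 170 169 189 193 175 169 167 171 173 179 185 190 164 150 154 102  62
 58  58  57  60  58  56  57  53 130 173 175 170 170 190 192 194 173 170 170 170 162 136 144 139 131 132  94  64
 60  59  58  59  58  59  58  56  53  61 130 167 171 189 196 196 195 175 170 167 156 140  90  56  49  52  56  56
 58  55  56  59  58  59  56  57  57  54  46  88 149 189 196 194 194 175 171 170 148 107  65  56  58  59  58  56
 54  58  55  60  58  57  62  58  57  58  52 118 134 126 183 196 198 178 169 167 129  70  55  57  56  59  59  60
 60  56  58  56  59  58  57  58  56  55  68 124 138 141 141 145 194 180 172 164 102  59  57  59  59  60  61  57
 56  59  55  60  58  60  61  57  58  56  96 131 139 143 143 139 128 135 
[... 1487 characters left out ...]
  60  58
 58  59  57  59  59  57  58  60  58  57  61  60  55  59  60  57  60  62  59  60  61  58  61  58  61  61  60  58
 60  58  59  59  58  59  57  58  58  57  61  58  56  60  58  60  60  60  60  57  59  59  60  60  60  60  58  59
 59  58  57  58  59  58  61  57  60  60  61  61  58  60  58  56  59  58  59  59  59  61  59  61  60  59  58  59
t 22.9 pos [0.558 0.075 0.23 ] F [-0.57  0.17 -0.86]
[[16.305 16.668 -5.102  0.379]
 [16.487 16.931 -4.81   0.124]
 [16.137 16.392 -5.319  0.47 ]]
t 22.9 pos [0.5577 0.0749 0.2295] yaw -2.912 roll -0.0008 shift after roll [-0.0968  0.1631  0.0794] shift before roll [-0.0967  0.1632  0.0794] F [-0.57  0.17 -0.86] w 0.024032892306749386 39.999693632125854
```

```bash
sed -i 's/((r-tgt)\*\*2).sum()/((r-tgt)[8:]**2).sum()/; s#(p\[1\]/.004)\*\*2+(p\[2\]/.003)\*\*2#(p[1]/.02)**2+(p[2]/.006)**2#; s/gauge_measure()$/gauge_measure(False)/' meas.py; python3 meas.py; python3 - <<'E'
import meas
E
```

```text
t 22.95 pos [0.558 0.075 0.229] F [-0.34  0.35 -0.69]
[[ 1.848 14.007 -8.161  0.481]
 [ 1.83  13.838 -8.399  0.415]
 [ 1.845 13.981 -8.194  0.492]]
```

```bash
python3 - <<'E'
from h import *
im=cams.camera("side"); o=telemetry.get_obs(); R=Ro.from_euler('xyz',o["eef_rot"]).as_matrix(); G=np.array(o["ee_pos"])-R[:,2]*.019
for a,dx in((14,-.008),(17,-.004),(20,0)):
    s,c=np.sin(np.radians(a)),np.cos(np.radians(a)); ax=R@[s,0,-c]
    print(a,dx,proj("side",[G+dx*R[:,0]+.0371*ax,G+dx*R[:,0]-.0799*ax]).round(1).tolist())
c=proj("side",[G+.0371*ax])[0].astype(int); x0,y0=c[0]-14,c[1]-14
print(x0,y0)
g=cv2.cvtColor(im,cv2.COLOR_BGR2GRAY)[y0:y0+34,x0:x0+28]
print("\n".join(" ".join(f"{v:3d}" for v in r) for r in g))
E
```

```text
14 -0.008 [[232.5, 171.8], [221.1, 214.8]]
17 -0.004 [[235.8, 173.0], [221.1, 214.4]]
20 0 [[239.1, 174.3], [221.0, 213.9]]
225 160
 67  71  70  72  64  60 115 123 125 139 150 211 167  75  39  41  37  35  37  36  32  39  55  58  58  59  57  58
 71  70  70  73  71  90 122 111  92  92 116 157 208 158  71  37  37  36  35  32  35  51  60  62  58  56  59  58
 69  70  68  70  69  55 116  99 126 147 139 128 134 188 107  36  37  36  35  34  48  57  59  58  60  59  54  58
 73  69  71  69  68  42  78 130 145 145 132 107 130 156 114  56  35  38  35  41  54  61  59  61  58  57  60  58
 68  72  70  69  52  30 122 144 146 135 115  88 112 147 106  50  34  34  32  48  57  57  59  58  61  59  58  59
 70  72  68  60  39  29 131 151 138 122  97  97 132 144  87  47  35  31  86  87  64  58  60  56  57  60  57  59
 71  72  68  46  32  29 102 135 129 107  83 117 152 117  59  39  30  52 142 105  62  59  58  58  59  59  57  59
 73  67  49  37  32  27 134 134 113  83  57  74  68  47  43  39  57 140 155 101  61  56  60  58  61  57  59  61
 70  54  35  32  30  82 126 119  93  83 115  88  42  38  39  37 115 145 
[... 2139 characters left out ...]
  57  57  59  57  57  59  60
164 164 160 156 179 186 169 148 146 147  93  83 108  61  30  26  87 145 153  85  55  54  56  60  58  57  58  60
163 166 166 184 186 186 178 153 147 135  86 129  86  36  28  30  91 146 135  80  55  57  55  60  57  58  59  56
181 175 183 184 186 187 178 153 145 133 122 136  74  25  30  28  89 154 104  60  57  58  58  58  59  60  57  58
185 186 185 186 186 187 180 153 145 146 139 115  57  27  33  27  90 154 106  62  56  59  58  58  58  60  58  59
185 183 182 185 184 185 195 158 145 146 139  94  57  39  41  32  56 130  83  55  56  59  59  60  60  58  61  58
186 184 183 185 186 185 199 161 147 146 139  89  62  59  59  53  46  51  58  57  59  58  58  60  59  58  60  61
```

```bash
python3 go.py .6266 .0140 .0998 2.848
```

```text
t 23.0 pos [0.5575 0.0749 0.2294] yaw -2.912 roll 0.5228 shift after roll [-0.0839 -0.0382  0.1296] shift before roll [-0.0536 -0.075   0.1296] F [-0.76  0.28 -1.04] w 0.023802277662103348 39.99975085258484
```

>>> {"fn": "move_arm", "kwargs": {
  "increments": [
    [0,0,0,0.1743],
    [0,0,0,0.1743],
    [0,0,0,0.1743],
    [-0.028,-0.0127,0,0],
    [-0.028,-0.0127,0,0],
    [-0.028,-0.0127,0,0],
    [0,0,0.04,0],
    [0,0,0.04,0],
    [0,0,0.03,0],
    [0,0,0.0196,0],
    [0,0,0,0]
  ]
}}

```text
time_s: 24.38
ee_pos: [0.6261, 0.0145, 0.0991]
eef_rot: [-3.141, -0.002, 2.849]
force: [-0.7, -0.2, -0.9]
grip_width: 0.0238
grip_force: 40.0
```

```bash
python3 go.py .5953 .0234 .0998 2.848
```

```text
t 24.375 pos [0.6261 0.0145 0.0991] yaw 2.849 roll 0.0007 shift after roll [ 0.0321 -0.0004 -0.0006] shift before roll [ 0.0321 -0.0004 -0.0006] F [-0.65 -0.24 -0.92] w 0.023831119390143464 39.99988675117493
```

>>> {"fn": "move_arm", "kwargs": {
  "increments": [
    [0,0,0,0],
    [0.006,0,0,0],
    [0.006,0,0,0],
    [0.004,0,0,0],
    [0.003,0,0,0],
    [0.003,0,0,0],
    [0.003,0,0,0],
    [0.003,0,0,0],
    [0.002,0,0,0],
    [0.002,0,0,0],
    [0,0,0,0]
  ],
  "force": 8
}}

```text
time_s: 25.75
ee_pos: [0.5958, 0.024, 0.1002]
eef_rot: [3.142, 0.0, 2.849]
force: [0.9, -0.2, -1.6]
grip_width: 0.024
grip_force: 8.0
```

>>> {"fn": "move_arm", "kwargs": {
  "increments": [
    [0,0,0,0],
    [0,0,0,0],
    [-0.013,0,0,0],
    [-0.013,0,-0.01,0],
    [0,0,-0.04,0],
    [0,0,-0.04,0],
    [0,0,-0.04,-0.1743],
    [0.02,0.02,0,-0.1743],
    [0.04,0.02,0,-0.1743],
    [0.0,0.02,0,0],
    [0,0,0,0],
    [0,0,0,0]
  ],
  "force": 40
}}

```text
time_s: 27.25
ee_pos: [0.5581, 0.0755, 0.23]
eef_rot: [-3.141, -0.0, -2.912]
force: [-0.8, 0.7, -1.5]
grip_width: 0.0239
grip_force: 40.0
```

```bash
python3 meas.py; python3 - <<'E'
from h import *
im=cams.camera("side"); o=telemetry.get_obs(); R=Ro.from_euler('xyz',o["eef_rot"]).as_matrix(); G=np.array(o["ee_pos"])-R[:,2]*.019
for a,dx in((15,-.008),(17,-.006),(20,-.006),(20,-.003)):
    s,c=np.sin(np.radians(a)),np.cos(np.radians(a)); ax=R@[s,0,-c]
    print(a,dx,proj("side",[G+dx*R[:,0]+.0371*ax,G+dx*R[:,0]-.0799*ax]).round(1).tolist())
g=cv2.cvtColor(im,cv2.COLOR_BGR2GRAY)
for c,(w,h) in zip(proj("side",[G-.005*R[:,0]+.0371*ax,G-.005*R[:,0]-.075*ax]).astype(int),((9,9),(10,11))):
    x0,y0=c[0]-w,c[1]-h; print(x0,y0); print("\n".join(" ".join(f"{v:3d}" for v in r) for r in g[y0:y0+2*h+1,x0:x0+2*w]))
E
```

```text
t 27.3 pos [0.558 0.075 0.23 ] F [ 0.12 -0.12 -0.92]
[[  2.018  17.427 -10.173   1.15 ]
 [  2.037  17.241 -10.482   0.604]
 [  2.071  17.013 -10.671   0.747]]
15 -0.008 [[232.4, 171.8], [220.0, 214.3]]
17 -0.006 [[234.2, 172.5], [219.6, 213.9]]
20 -0.006 [[235.3, 173.1], [217.6, 212.7]]
20 -0.003 [[236.9, 173.6], [219.1, 213.2]]
226 164
 71  72  50  30  69 134 149 140 123 100 102 136 140  81  33  31  32  65
 70  70  48  34  48 135 144 132 108  83 148 156 121  65  37  32  56 122
 69  49  35  26  78 137 135 115  85  96 129 152  86  43  37  27 141 138
 55  38  34  29 110 133 120  96  68  56  33  29  37  37  34 109 144 134
 42  33  28  56 127 128 102  77 109 104  67  40  43  42  93 144 148 136
 40  29  30  75 122 114  71 106 118 118 122  87  42  26 119 147 148 131
 28  57  84  94  87  72 118 120 115 117 117 120  88  36 116 146 145 204
 55 141 113  89  77  93 141 132 116 115 114 116 119  82 119 145 146 145
109 146 108  79  81 137 151 129 115 113 114 114 117  78 117 143 147 152
139 154 111  71 111 144 150 128 119 115 116 114 115 138 169 159 148 151
140 150 104 126 137 145 147 135 119 114 1
[... 1754 characters left out ...]
  59  58  55  97 147 146 103  66  59  58  58  58  58  60  60
 55  57  61  58  59  56  60  58  56  57  54  54  56  58  55  60  58  59  61  58
 58  55  59  57  58  60  57  58  57  56  58  57  55  59  56  59  57  58  60  61
 56  58  57  59  57  59  58  58  58  58  57  57  56  58  59  59  57  56  61  59
 57  58  60  58  56  58  59  57  58  60  59  58  59  56  55  60  58  58  60  57
 59  57  58  56  58  57  56  57  60  60  58  58  59  60  57  58  60  61  56  60
 60  56  58  61  60  60  59  58  58  58  56  59  59  61  59  59  59  59  61  60
 57  59  58  57  56  57  55  60  56  58  59  59  60  57  64  59  59  57  59  59
 57  60  59  59  58  58  60  56  57  60  58  61  59  59  59  60  60  57  57  61
```

Button-to-tip geometry now gives a tilt of about 18°, with the gauge axis about 8 mm toward −x in the tool. That is within 2–3° of square. I go to a point 12 mm off the spot along the normal.

```bash
python3 go.py .5792 .2476 .1585 3.3716
```

```text
t 27.35 pos [0.558  0.0753 0.2298] yaw -2.912 roll -0.0009 shift after roll [-0.0599  0.1629  0.0713] shift before roll [-0.0598  0.163   0.0713] F [-0.03  0.11 -0.95] w 0.023517541970015057 39.99968647956848
```

>>> {"fn": "move_arm", "kwargs": {
  "increments": [
    [-0.012,0.0326,0,0],
    [-0.012,0.0326,0,0],
    [-0.012,0.0326,0,0],
    [-0.012,0.0326,0,0],
    [-0.012,0.0326,0,0],
    [0,0,0.025,0],
    [0,0,0.025,0],
    [0,0,0.012,0],
    [0,0,0.009,0],
    [0,0,0,0],
    [0,0,0,0]
  ]
}}

```text
time_s: 28.72
ee_pos: [0.5791, 0.2482, 0.16]
eef_rot: [3.141, 0.001, -2.911]
force: [0.1, 0.5, -1.0]
grip_width: 0.0238
grip_force: 40.0
```

```bash
python3 go.py .5792 .2476 .1585 3.3716; python3 - <<'E'
from h import *
im=cams.camera("side"); o=telemetry.get_obs(); R=Ro.from_euler('xyz',o["eef_rot"]).as_matrix(); G=np.array(o["ee_pos"])-R[:,2]*.019
a=np.radians(18); ax=R@[np.sin(a),0,-np.cos(a)]; tip=G-.008*R[:,0]-.0799*ax
S=[.615,.256,.0902]
print("tip",tip,proj("side",[tip,S]).round(1).tolist())
g=cv2.cvtColor(im,cv2.COLOR_BGR2GRAY); c=proj("side",[S])[0].astype(int); x0,y0=c[0]-14,c[1]-22
print(x0,y0); print("\n".join(" ".join(f"{v:3d}" for v in r) for r in g[y0:y0+34,x0:x0+28]))
print([(r["centre"],round(r["conf"],2)) for q in("probe_tip","spot") for r in nets.mark_of("side",q)])
E
```

```text
t 28.725 pos [0.5791 0.2482 0.16  ] yaw -2.911 roll 0.0002 shift after roll [ 0.0001 -0.0006  0.0015] shift before roll [ 0.0001 -0.0006  0.0015] F [ 0.08  0.5  -1.03] w 0.023824339483334823 39.99982953071594
tip [0.61103564 0.25578546 0.103103  ] [[145.8, 293.8], [145.3, 297.0]]
131 275
 32  34  64 134 145 147 142  95  47  70 136 188 184 179 171 184 181 165 163 157 144 145 143 147 137 102  93 125
 32  38  95 147 145 144 142 109  47  75 142 188 184 182 182 183 185 178 167 159 140 141 143 146 132 100 116 132
117 144 131 146 143 146 150 138  45  82 158 184 185 183 183 182 180 183 183 177 149 146 143 144 136 117 132 121
202 207 144 144 143 145 146 136  61  95 171 178 183 183 180 183 184 184 182 181 164 143 144 143 143 136 130 112
206 140 142 144 148 143 144 137  93 107 171 168 184 183 182 182 183 182 182 186 178 140 143 146 144 137 126 108
184 154 143 148 159 149 143 139 113 128 167 155 192 182 181 183 183 182 184 183 172 142 143 146 145 139 123  92
176 168 146 156 162 157 144 143 146 146 171 178 202 182 181 185 183 184 184 183 179 156 143 143 146 144 123  88
135 157 148 162 163 158 141
[... 2345 characters left out ...]
255 255 255 254 255 255 255 255 255 255 255 238 229 227 225 225 224 223 222 222 234 246 223
194 197 214 249 255 255 255 255 255 255 255 255 255 255 255 252 224 226 226 225 223 224 232 251 250 254 255 245
205 197 199 188 228 251 255 255 255 255 252 251 251 251 249 220 223 226 226 226 225 222 233 254 255 255 255 255
151 198 197 196 197 192 238 255 255 253 226 224 224 222 223 222 223 222 225 225 227 224 232 253 255 254 255 255
 65 135 160 197 196 198 198 214 248 217 232 228 228 227 224 224 223 223 222 224 224 224 242 255 255 255 255 254
 55  48  88 147 177 198 196 195 186 180 209 222 231 228 228 227 225 224 221 222 221 224 242 255 253 255 255 255
[([270.1, 228.2], 0.45), ([149.4, 296.8], 0.74)]
```

The tip end at (145.8,293.5) and the ring dot at (145.5,297.3) both match the predicted pixels, so the gauge lies along the normal over the spot. I advance along the normal.

>>> {"fn": "move_arm", "kwargs": {
  "increments": [
    [-0.0017,0,0.0047,0],
    [-0.0017,0,0.0047,0],
    [-0.0003,0,0.001,0],
    [0,0,0,0],
    [0,0,0,0]
  ]
}}

```text
time_s: 29.5
ee_pos: [0.5824, 0.2491, 0.1489]
eef_rot: [3.142, 0.0, -2.911]
force: [-0.5, -0.3, 0.3]
grip_width: 0.0239
grip_force: 40.0
```

```bash
cat > f.py <<'E'
from h import *
F=[]
for i in range(6):
    im=cams.camera("side"); o=telemetry.get_obs(); F.append(o["force"])
R=Ro.from_euler('xyz',o["eef_rot"]).as_matrix(); G=np.array(o["ee_pos"])-R[:,2]*.019
a=np.radians(18); ax=R@[np.sin(a),0,-np.cos(a)]; tip=G-.008*R[:,0]-.0799*ax
d=Ro.from_euler('zy',[.23,-np.radians(20)]).inv().apply(tip-[.615,.256,.0902])
print(o["time_s"],np.round(o["ee_pos"],4),"Fmean",np.mean(F,0).round(2),"sd",np.std(F,0).round(2),"tip-spot deck mm (if tip out)",(d*1e3).round(1),"tilt rpy",np.round(o["eef_rot"],3))
E
python3 f.py
```

```text
29.8 [0.5824 0.2491 0.1488] Fmean [ 0.25  0.19 -0.79] sd [0.43 0.48 0.34] tip-spot deck mm (if tip out) [-0.   0.6  1.8] tilt rpy [ 3.142  0.    -2.911]
```

>>> {"fn": "move_arm", "kwargs": {
  "increments": [
    [-0.0005,0.0003,0.0014,0],
    [-0.0005,0.0003,0.0014,0],
    [-0.0004,0,0.001,0],
    [0,0,0,0],
    [0,0,0,0]
  ]
}}

```text
time_s: 30.42
ee_pos: [0.5836, 0.2499, 0.145]
eef_rot: [-3.142, -0.0, -2.911]
force: [-0.3, 0.3, 0.1]
grip_width: 0.0239
grip_force: 40.0
```

```bash
python3 f.py
```

```text
30.725 [0.5836 0.25   0.145 ] Fmean [-0.62 -0.94  0.28] sd [0.48 0.68 0.3 ] tip-spot deck mm (if tip out) [-0.   1.5 -2.2] tilt rpy [ 3.142 -0.    -2.911]
```

>>> {"fn": "move_arm", "kwargs": {
  "increments": [
    [-0.0005,0,0.0014,0],
    [-0.0005,0,0.0014,0],
    [-0.0004,0,0.0012,0],
    [0,0,0,0],
    [0,0,0,0],
    [0,0,0,0]
  ]
}}

```text
time_s: 31.48
ee_pos: [0.585, 0.2503, 0.141]
eef_rot: [3.142, -0.0, -2.911]
force: [-1.5, -1.4, 1.3]
grip_width: 0.0235
grip_force: 40.0
```

```bash
python3 f.py; python3 f.py; python3 - <<'E'
from h import *
im=cams.camera("side"); g=cv2.cvtColor(im,cv2.COLOR_BGR2GRAY); x0,y0=131,279
print("\n".join(" ".join(f"{v:3d}" for v in r) for r in g[y0:y0+26,x0:x0+24]))
E
```

```text
31.775 [0.585  0.2503 0.141 ] Fmean [-1.26 -0.81  1.06] sd [0.47 0.39 0.7 ] tip-spot deck mm (if tip out) [-0.   1.8 -6.5] tilt rpy [-3.142  0.    -2.911]
32.075 [0.585  0.2503 0.141 ] Fmean [-1.53 -0.6   0.97] sd [0.35 0.84 0.33] tip-spot deck mm (if tip out) [ 0.   1.8 -6.5] tilt rpy [ 3.142  0.    -2.911]
 39  31  42  98 139  93  85  76 113 190 182 165 161 166 160 159 161 151 143 144 143 149 155 142
 30  40  85 136 144  88  76  74 130 188 184 181 171 175 165 158 161 156 144 145 144 149 149 128
 32  60 135 148 142  95  63  52 107 189 184 182 179 172 179 169 167 158 144 143 145 142 142 114
 37  97 149 145 143 109  54  53  98 186 183 181 183 182 182 184 180 161 143 142 144 142 141 110
 95 134 148 146 145 128  47  56 106 181 182 183 181 183 184 185 183 180 160 142 144 144 139 118
142 148 145 145 147 141  62  63 122 179 184 181 181 181 183 182 182 186 178 140 143 144 141 129
146 143 146 146 147 141  88  82 175 173 191 184 182 182 183 183 182 184 175 139 143 143 146 140
141 143 147 150 145 144 112  97 201 174 194 182 182 181 183 183 180 184 177 148 145 144 145 140
143 146 153 157 145 14
[... 1005 characters left out ...]
 169 145  58 162 228 224 222
212 209 210 246 255 255 255 255 255 255  33 112 197 135 132 129 160 207 169  75 182 230 222 220
210 206 212 255 255 254 254 255 255 255 123  96 231 174 177 188 218 224 125  89 202 229 225 223
209 214 255 255 255 254 254 254 255 255 250  83 153 176 181 202 198 150  36 127 218 229 226 224
209 249 255 255 255 254 254 254 255 255 255 238 129  79  80  92  81  33 115 200 230 227 225 226
199 255 255 255 255 255 255 254 254 255 255 255 211 160 126 126 131 170 195 230 225 225 225 226
184 250 255 255 255 255 255 255 255 255 255 251 226 227 210 211 217 232 229 224 223 222 223 224
195 199 213 249 255 255 255 255 255 255 255 220 223 225 226 227 228 227 225 232 247 229 247 222
```

The force change along the normal is about 2.3 N, which is half-way in. The tip covers the ring centre in the side view, and the ring hasn't shifted. I hand it in.

```bash
python3 -c "
from station import hand_in,telemetry
print(hand_in())"
```

```text
the job is handed in; nothing more can be done
None
```

I handed the job in with the plate let go flat on the deck against the lip, ringed end up, and the gauge held on the ringed spot, pushed about half-way in (about 2.3 N) and within roughly 2–3° of square. The hand-in gave no verdict; the final gauge position, angle and push come from camera fits and force readings, as I had used all my picture views.

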